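Draw the red-edged card out of the sloping card bay and lean it on the inspection stand

ROBOT

A 6-joint arm with a two-finger parallel gripper is mounted at the origin on a cart in front of the work surface, level with it; the furniture and walls round the work are solid. World frame = base frame: x ahead of the robot, y to its left, z up, the work surface at z = 0. Lengths are in mm, angles in rad, forces in N, time in s.
With the tool pointing down it reaches from about 350 to 725 mm from the base axis. Payload 6 kg.
Tool frame: the origin (TCP) lies between the finger pads; the fingertips stand 22 mm ahead of it and the grasp point (between the pads) lies 3 mm ahead of it; z points along the fingers, y is the line along which they close (so a half turn about z gives the same grasp; the last joint's range is limited). The gripper opens to 85 mm and grips with 20 to 120 N. Pads are 22 mm wide; open, the fingers measure 114 mm over their backs; the gripper's body (76 mm by 85 mm) begins 54 mm behind the grasp point. The pads swing forward as they close: fully open they stand 13 mm farther back than shut.
Start: joints at [-0.992, 0.04, 0.085, 0, -1.615, -0.334], TCP at [145.429, -582.088, 253.261] pointing down, gripper open.
Joint ranges: [-2.56, 2.56], [-1.29, 2.01], [-1.08, 1.49], [-3.29, 1.98], [-2.81, -0.18], [-2.99, 2.99]. Speed limits (rad/s): [2.57, 2.57, 3.01, 3.14, 3.14, 3.14].

INTERFACE

Orientations are given as a 3x3 rotation matrix whose columns are the frame's x, y, z axes.
In Python, from station import readout, vision, r, boxes_of, tip_of gives the robot as it stands.
- The arm moves only by the tool send_rows, never from a script. Its argument "increments" is a list of rows, each a list of 7 numbers: the shift along the tool's x, y, z in mm, then the turn, a rotation vector about the tool's x, y, z in degrees, then the finger opening in mm, from 0 to 85.4. A call has 1 to 12 rows; each row shifts and turns the commanded pose from where the row before left it, along the tool's axes as they then stand; what a row does not reach is not made up. A row lasts 1/8 s, in which the tool goes at most 62.5 mm and 10.7 degrees, less where a joint would pass 70% of its speed; a pose out of reach is approached as far as the arm can. A call with a gripper value outside its range is refused whole. The fingers move at their own pace and stop on an object; "newtons" is the grip in N (left out, the last holds). Time passes only in rows, so rows that do not move let the fingers close. It gives the time, the measured TCP pose, the force, the opening and the grip force at its end, in the units of the state.
- readout.read_state(): the state, without advancing time (a new reading comes with each control period).
- vision.snapshot(name): name is "scene" or "top"; returns the picture (420x560x3 uint8, red, green, blue); there is no depth.
- vision.calibration(name): a dict with "fx", "fy", "cx", "cy" (pixels), "k1" (the pictures are not rectified: a ray, as slopes to the right and down, at radius r is drawn at 1 + k1 r^2 times it, then the intrinsics apply), "position" and "attitude" of the camera in the world. Camera axes: x right, y up, looking along -z (the intrinsics and any distortion apply to the point x, -y, -z); pixel columns grow to the right and rows downward; lengths in mm; the calibration is good to about 2 mm. A picture is of the moment at which its call begins. calibration takes no time and is no camera call.
- r.job_done(): hands the job in; it is judged then, once.
Trained networks look in the newest picture that a camera, given by its name, has taken for a name from the list of things; names that differ only in an ending like _2 or _b are one class to them, and where a whole thing is asked for, a point or a joint stands for the part that bears it (a point fixed in the world has none). Each returns a list of dicts, best first, with "confidence" (0 to 1); they miss things now and then, are a little off and sometimes report something else, mostly with a low value. They report only what shows in the picture. A call takes as long as a camera call.
- boxes_of(camera, target): "at" ([x, y, z] in mm, in world coordinates, good to about 4 mm: the middle of the surface that is visible of it).
- tip_of(camera, target): "at" ([x, y, z] in mm, in world coordinates, good to about 4 mm: a listed point, or the origin of a listed thing).
The state is a dict: "clock": time; "q": joint angles; "dq": joint speeds; "joint_efforts": joint torques, N m; "eef_pos": TCP position; "tcp_rot": TCP orientation; "contact_force": force on the tool from outside, world axes, zero at the start; "moment": the same for the moment, N m; "opening": finger opening in mm; "finger_force": force on a finger pad.
Only numpy, scipy, OpenCV 4.12 (cv2) and the standard library are available. Lean on these libraries where they do the work, as an engineer would, in place of code of your own. Each camera call takes 0.05 s, during which the arm holds its last target. There are 200 camera calls.

TASK

The plug-in card with the red top edge is to be inspected. Swing the hinged retaining bail that lies across the cards forward and down, out of their way, and leave it there; draw the red-edged card straight out of its guides, and set it gently on the ledge of the pale inspection stand, contacts down, leaning back against the stand with its component side facing out. Leave the other cards plugged in and the small things on the bench where they are.

Things in the scene. Friction and masses are not known exactly. Their poses are not given: they have to be found in the camera images.
- test_station: grey bench test station, fixed, 176 x 168 mm, 307 mm high; origin on the bench below its middle, z up, y across, x away from the robot. A sloping card bay stands open to the robot; the instrument head overhangs it: head underside 257 mm above the bench, from x = -62 mm back to the rear column. The head is right above the card tops, so come in tilted.
- mid_slot (a point): foot of the middle card slot, 70 mm above the bench. Axes: z = direction in which the cards are drawn out, 35 degrees from vertical, leaning to the robot; x = up the slope, away from the robot; y across. Slots at y = -48, 0, +48 mm. Guides hold a card's side edges up to z = 62 mm (2.4 mm play); an 11 mm high sprung connector at its foot holds it with about 12 N of friction over the first 10 mm.
- bail (a joint): angle (rad) of the retaining bail, a 9 mm round steel cross bar on two arms, turning about an axis along y through bail_pivot; stiff (about 1.5 N at the bar), stays where left. 0 = closed, the bar across the tops of all cards; grows as it swings forward (to the robot) and down; 2.0 = end. Above 1.2 it is clear of the cards.
- bail_knob (a point): black round knob in the middle of the bail's cross bar, 15 mm across, its thick part 21 mm long; this point is on its axis, 11 mm below its top and 17 mm outside the cross bar's middle. Closed, it points along mid_slot z and this point lies at x = -14, y = 0, z = 123 mm in mid_slot's axes; it turns with the bail
- bail_pivot (a point): middle of the bail's pivot axis, at x = -38, y = 0, z = 70 mm in mid_slot's axes; the cross bar is 43 mm, the knob point 58 mm from the axis
- card_red: loose plug-in circuit card with a red edge bar on top, about 120 g. Origin at the middle of its lower (contact) edge; z up along the card, x along its edge, component side at -y. Board 80 (x) x 82 (z) x 3 (y) mm; edge bar 8 mm thick (y), 52 long, from z = 88 to 100 mm; parts up to 12 mm high on the -y side, all below z = 75 mm. Stands in any of the three slots.
- card_grey: same kind of card with a grey edge bar, stays plugged in
- card_blue: same kind of card with a blue edge bar, stays plugged in
- card_red_foot (a point): middle of the red-edged card's lower contact edge
- card_red_face (a point): point 20 mm in front of the red-edged card's component side, at half height
- stand_ledge (a point): pale grey sheet-metal inspection stand, fixed, 100 mm wide; this point is where its ledge meets its backrest, in the middle. Axes: z = up along the backrest, which leans back (away from the robot) 20 degrees from vertical and is 62 mm tall; x = into the backrest, y = across. The ledge reaches 25 mm forward (to x = -25 mm) at z = 0 and ends in a lip 10 mm high. This point is 24 mm above the bench.
- flux_pot: small yellow-lidded pot, 43 mm across, 19 mm high, loose, a bystander; origin under its middle
- red_driver: small red screwdriver 135 mm long lying on the bench, loose, a bystander; origin under its middle
- dome_sensor: white dome sensor 42 mm across, 38 mm high, loose, a bystander; origin under its middle

How it is judged (in metres and radians):
On the way, in this order (a step that is already met when the one before it is completed fails the run):
1. the retaining bail is swung clear of the cards (above 1.2 rad) (value of joint bail above 1.2 rad), for 0.2 s.
2. the red-edged card is drawn right out of its guides (contact edge more than 125 mm above the bench) (height (world z) of card_red_foot above 0.125 m), for 0.1 s.
At the end, for the whole second after the job is handed in: Bail above 1.2 rad; red-edged card released, at rest on the stand: contact edge on the ledge (6 mm) between lip and backrest, within 30 mm of its middle, leaning on the backrest (0.3 rad), component side out; grey and blue cards within 6 mm of where they were (value of joint bail above 1.2 rad and z of card_red_foot in the frame of stand_ledge between -0.006 and 0.006 m and x of card_red_foot in the frame of stand_ledge between -0.026 and 0.003 m and y of card_red_foot in the frame of stand_ledge between -0.03 and 0.03 m and angle between the z axis of card_red and the z axis of stand_ledge, either way round below 0.3 rad and x of card_red_face in the frame of stand_ledge below -0.012 m and contact force between card_red and stand above 0.1 N and linear speed of card_red below 0.02 m/s and distance of each of card_grey, card_blue from where it was at the start of the episode below 0.006 m); the robot touches nothing.
It fails at once if another card pulled up or knocked by more than 12 mm (distance of any of card_grey, card_blue from where it was at the start of the episode above 0.012 m).
It fails at once if the red-edged card pressed or knocked on the stand with more than 40 N (contact force between card_red and stand above 40 N).
It fails at once if a bystander pushed more than 25 mm (distance of any of flux_pot, red_driver, dome_sensor from where it was at the start of the episode above 0.025 m).
It also fails if it takes over 58 s, if anything falls off the work surface, if the arm or the gripper's body presses on something with over 40 N, if the wrist force passes 120 N, or if a joint passes its speed limit or range.

## Working session

There is one attempt and no reset: what is moved stays moved. The work goes in short steps, Python scripts to look and compute and a tool call to move; the robot and the scene stay as the last step left them, time stands still between calls to the robot, and variables do not carry over. Pictures are saved under pics/ and viewed, at most 10 in all, crops included, and the job is handed in when it is done.

Besides the shell and the picture viewer there is one more tool, called after "Emit:" as name(argument=value, ...), one argument or row to a line, values as JSON. send_rows: Moves the arm, as the interface text tells. Its arguments: {"type":"object","properties":{"increments":{"type":"array"},"newtons":{"type":"number"}},"required":["increments"]}

```bash
mkdir -p pics; ls; python3 - <<'E'
from station import readout, vision, r, boxes_of, tip_of
import cv2,numpy as np
for c in ("scene","top"):
    im=vision.snapshot(c); cv2.imwrite(f"pics/{c}0.png",im[:,:,::-1]); k=vision.calibration(c); print(c,{a:np.round(b,3).tolist() for a,b in k.items()})
    for t in ("test_station","mid_slot","bail_knob","bail_pivot","card_red","card_grey","card_blue","card_red_foot","stand_ledge","flux_pot","red_driver","dome_sensor"):
        try:
            print(t,[(np.round(d["at"]).tolist(),round(d["confidence"],2)) for d in tip_of(c,t)[:2]])
        except Exception as e: print(t,e)
s=readout.read_state(); print(s["clock"],np.round(s["tcp_rot"],3).tolist(),s["eef_pos"],s["contact_force"],s["opening"])
E
```

```text
pics
scene {'fx': 445.611, 'fy': 445.611, 'cx': 284.195, 'cy': 213.331, 'k1': -0.074, 'position': [-198.568, 637.76, 660.848], 'attitude': [[-0.501, 0.485, -0.717], [-0.866, -0.274, 0.419], [0.006, 0.83, 0.557]]}
test_station [([630.0, 216.0, 2.0], 0.92)]
mid_slot [([632.0, 217.0, 74.0], 0.59)]
bail_knob [([555.0, 184.0, 160.0], 0.72)]
bail_pivot [([565.0, 191.0, 106.0], 0.83), ([612.0, 258.0, 72.0], 0.63)]
card_red [([611.0, 257.0, 69.0], 0.79)]
card_grey [([628.0, 218.0, 71.0], 0.9)]
card_blue [([647.0, 171.0, 72.0], 0.76)]
card_red_foot []
stand_ledge [([438.0, -8.0, 23.0], 0.97)]
flux_pot [([398.0, 179.0, 5.0], 0.63)]
red_driver [([422.0, 472.0, -7.0], 0.71), ([628.0, 220.0, 71.0], 0.59)]
dome_sensor [([599.0, 57.0, -2.0], 0.77), ([422.0, 469.0, -4.0], 0.31)]
top {'fx': 453.788, 'fy': 453.788, 'cx': 282.022, 'cy': 211.981, 'k1': -0.024, 'position': [219.684, 73.426, 925.542], 'attitude': [[0.493, 0.807, -0.325], [-0.87, 0.461, -0.177], [0.007, 0.37, 0.929]]}
test_station [([634.0, 218.0, -0.0], 0.85)]
mid_slot [([629.0, 216.0, 68.0], 0.7), ([601.0, 58.0, -1.0], 0.6)]
bail_knob [([550.0, 180.0, 164.0], 0.92)]
bail_pivot [([566.0, 190.0, 103.0], 0.74)]
card_red [([611.0, 262.0, 73.0], 0.6)]
card_grey [([628.0, 217.0, 70.0], 0.46)]
card_blue [([653.0, 179.0, 67.0], 0.66)]
card_red_foot [([611.0, 264.0, 71.0], 0.47)]
stand_ledge [([434.0, -4.0, 21.0], 0.73)]
flux_pot [([398.0, 179.0, -3.0], 0.53)]
red_driver [([426.0, 469.0, -2.0], 0.5)]
dome_sensor [([599.0, 56.0, -2.0], 0.77)]
1.3 [[-0.97, -0.242, -0.0], [-0.242, 0.97, 0.0], [0.0, 0.0, -1.0]] [ 145.44011588 -582.08057235  253.24071426] [ 0.05841512  0.99043313 -0.17139765] 85.43426690685017
```

View pics/scene0.png

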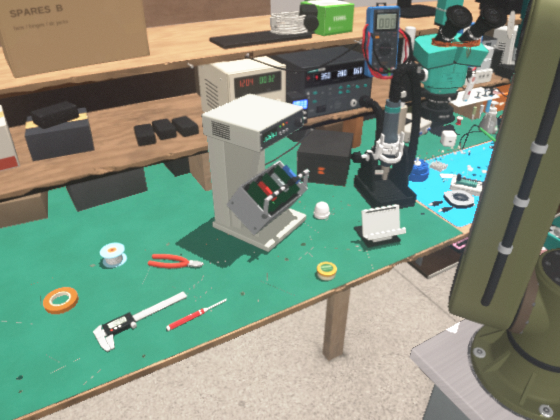

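View pics/top0.png

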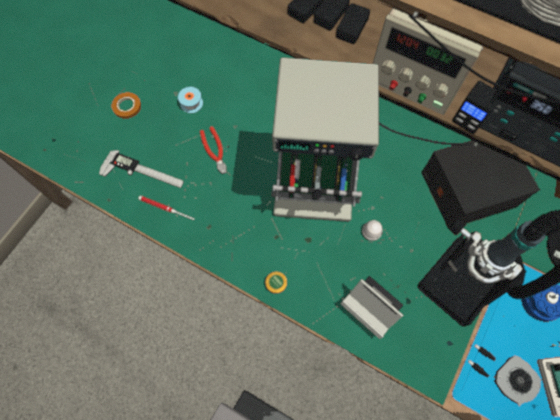

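```bash
cat > h.py <<'E'
from station import readout, vision, r, boxes_of, tip_of
import numpy as np, cv2
def ray(c,u,v):
    k=vision.calibration(c); d=np.array([(u-k["cx"])/k["fx"],(v-k["cy"])/k["fy"]]); s=d.copy()
    for _ in range(10): s=d/(1+k["k1"]*(s@s))
    return np.array(k["position"]), np.array(k["attitude"])@np.array([s[0],-s[1],-1])
def at_z(c,u,v,z):
    p,d=ray(c,u,v); return p+d*(z-p[2])/d[2]
def proj(c,P):
    k=vision.calibration(c); q=np.array(k["attitude"]).T@(np.array(P)-k["position"]); s=np.array([q[0],-q[1]])/-q[2]
    return s*(1+k["k1"]*(s@s))*[k["fx"],k["fy"]]+[k["cx"],k["cy"]]
E
python3 - <<'E'
from h import *
for c in ("scene","top"):
    vision.snapshot(c)
    for t in ("card_red_face","bail_knob","stand_ledge"): print(c,t,[(np.round(d["at"]).tolist(),round(d["confidence"],2)) for d in tip_of(c,t)[:2]])
a=cv2.imread("pics/scene0.png");b=cv2.imread("pics/top0.png")
def cr(i,x,y,w,h,f): return cv2.resize(i[y:y+h,x:x+w],None,fx=f,fy=f,interpolation=cv2.INTER_CUBIC)
o=np.vstack([np.hstack([cr(a,225,155,100,75,4),cr(b,265,135,100,75,4)]),np.hstack([cr(a,340,190,100,75,4),cr(b,325,265,100,75,4)])])
cv2.imwrite("pics/crops.png",o)
E
```

```text
scene card_red_face [([597.0, 233.0, 107.0], 0.59)]
scene bail_knob []
scene stand_ledge [([439.0, -10.0, 21.0], 0.85)]
top card_red_face [([595.0, 234.0, 108.0], 0.73), ([627.0, 217.0, 70.0], 0.41)]
top bail_knob [([549.0, 180.0, 164.0], 0.65), ([400.0, 178.0, -1.0], 0.3)]
top stand_ledge [([435.0, -4.0, 23.0], 0.62)]
```

View pics/crops.png

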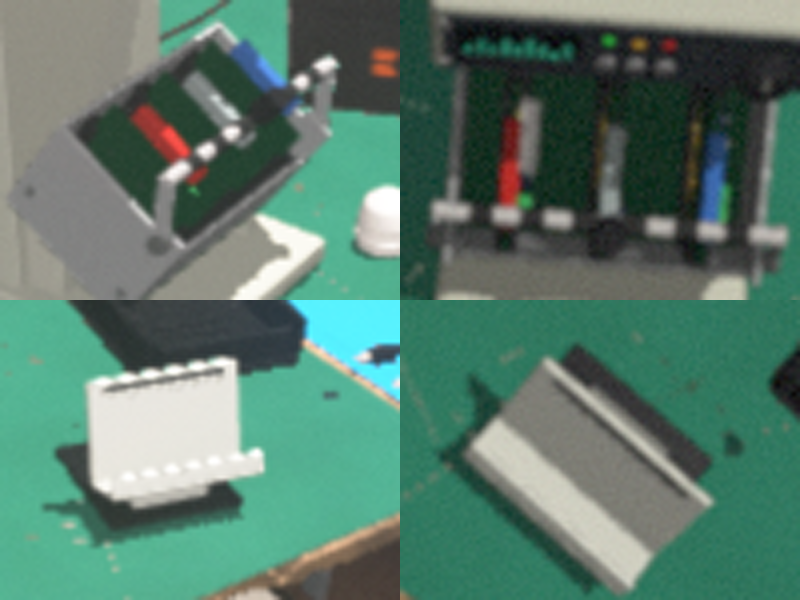

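```bash
python3 - <<'E'
from h import *
from scipy.optimize import least_squares
a,b=at_z("top",361.25,280,82),at_z("top",402.5,315.75,82)
c,d=at_z("top",341.25,303.75,32),at_z("top",382.5,337.5,32)
for p,q in((a,b),(c,d)):
    e=q-p; print(p.round(),q.round(),((p+q)/2).round(1),np.linalg.norm(e).round(1),"yaw",np.degrees(np.arctan2(e[0],-e[1])).round(1))
s,k=np.sin(np.radians(35)),np.cos(np.radians(35))
L=lambda x,y,z:np.array([x*k-z*s,y,x*s+z*k])
pts=[(L(0,0,0),[630.5,216.5,71]),(L(0,0,0),[628,217.5,70.5]),(L(0,48,0),[611,259.5,71]),(L(0,48,0),[611,261,71]),(L(0,-48,0),[647,171,71]),(L(0,-48,0),[653,179,68]),(L(-14,0,123),[555,184,161]),(L(-14,0,123),[550,180,164]),(L(-38,0,70),[565,190.5,105]),(L(0,28,41),[597,233,107]),(L(0,28,41),[595,234,108])]
def M(v,p):
    c_,s_=np.cos(v[3]),np.sin(v[3]); return np.array([c_*p[0]-s_*p[1],s_*p[0]+c_*p[1],p[2]])+v[:3]
f=lambda v:np.ravel([M(v,p)-q for p,q in pts])
o=least_squares(f,[630,217,70,.4],loss="soft_l1",f_scale=3); v=o.x; print(v.round(2),np.degrees(v[3]))
v[2]=70
for n,p in dict(knob=(-14,0,123),pivot=(-38,0,70),foot=(0,48,0),bar=(0,48,94),rtop_front=(-26,48,100),rtop_back=(26,48,100),btop=(0,-48,100),barL=(-14,60,106),barR=(-14,-60,106)).items():
    P=M(v,L(*p)); print(n,P.round(1),proj("scene",P).round(1),proj("top",P).round(1))
E
```

```text
[469.  35.  82.] [446. -61.  82.] [457.5 -12.7  82. ] 98.4 yaw -13.4
[421.  46.  32.] [403. -52.  32.] [412.1  -2.8  32. ] 100.0 yaw -10.7
[6.2946e+02 2.1702e+02 7.0810e+01 4.2000e-01] 23.838218420545303
knob [554.4 183.9 162.7] [289.9 179.7] [316.4 191. ]
pivot [564.3 188.2 105.5] [285.9 199.6] [314.5 198.1]
foot [610.1 260.9  70. ] [249.9 211.3] [293.  171.7]
bar [560.7 239.1 147. ] [267.2 190.6] [291.7 178.7]
rtop_front [538.1 229.1 137. ] [276.  197.9] [290.3 192.6]
rtop_back [577.1 246.3 166.8] [260.7 180.5] [292.8 165.5]
btop [596.4 149.9 151.9] [293.1 172.6] [342.3 183.9]
barL [539.1 242.7 148.8] [270.4 194.7] [284.5 186.4]
barR [587.6 132.9 148.8] [301.1 173.6] [348.  192.4]
```

```bash
cat >> h.py <<'E'
from scipy.spatial.transform import Rotation as Ro
YAW=np.radians(23.84)
def Rt(yaw,th,roll=0):
    "tool z tilted th deg forward of down in plane of yaw(deg); tool y across; roll = then turn about own y"
    y=np.radians(yaw);t=np.radians(th);x=np.array([np.cos(y),np.sin(y),0]);Y=np.array([-np.sin(y),np.cos(y),0])
    z=np.sin(t)*x-np.cos(t)*np.array([0,0,1]); return np.column_stack([np.cross(Y,z),Y,z])
def plan(wps,cur=None):
    "wps: (pos,R,n rows)"
    if cur is None: s=readout.read_state(); cur=(np.array(s["eef_pos"]),np.array(s["tcp_rot"]))
    p,R=cur
    for P,T,n in wps:
        P=np.array(P,float)
        for i in range(n):
            dp=R.T@(P-p)/(n-i); w=Ro.from_matrix(R.T@T).as_rotvec(degrees=True)/(n-i)
            dp=dp.round(1);w=w.round(1); print(dp.tolist()+w.tolist())
            p=p+R@dp; R=R@Ro.from_rotvec(w,degrees=True).as_matrix()
        print("--",p.round(1))
def st():
    s=readout.read_state(); R=np.array(s["tcp_rot"]); print(round(s["clock"],2),np.round(s["eef_pos"],1),"tilt",np.degrees(np.arccos(-R[2,2])).round(1),"F",np.round(s["contact_force"],1),"open",round(s["opening"],1),"q",np.round(s["q"],2))
E
python3 - <<'E'
from h import *
plan([((440,-220,270),Rt(10,0),9),((480,150,245),Rt(23.84,45),9),((502,160.7,222.5),Rt(23.84,45),1),((547.2,180.7,173),Rt(23.84,45),3)])
E
```

```text
[-41.5, 31.1, -1.9, 0.0, -0.0, 0.4]
[-41.3, 31.4, -1.9, 0.0, -0.0, 0.5]
[-41.0, 31.7, -1.8, 0.0, -0.0, 0.4]
[-40.8, 32.0, -1.9, 0.0, -0.0, 0.5]
[-40.5, 32.4, -1.8, 0.0, -0.0, 0.4]
[-40.3, 32.7, -1.9, 0.0, -0.0, 0.5]
[-40.0, 33.0, -1.8, 0.0, -0.0, 0.4]
[-39.8, 33.3, -1.9, 0.0, -0.0, 0.5]
[-39.4, 33.7, -1.8, 0.0, -0.0, 0.4]
-- [ 440. -220.  270.]
[-11.5, 39.7, 2.8, -0.6, -5.0, -1.5]
[-12.3, 39.4, 4.2, -0.6, -5.0, -1.4]
[-12.8, 39.0, 5.7, -0.6, -5.0, -1.5]
[-13.2, 38.6, 7.3, -0.6, -5.0, -1.4]
[-13.5, 38.2, 8.9, -0.6, -5.0, -1.5]
[-13.6, 37.7, 10.4, -0.6, -4.9, -1.4]
[-13.6, 37.3, 12.0, -0.6, -5.0, -1.5]
[-13.4, 36.8, 13.5, -0.6, -4.9, -1.4]
[-13.1, 36.2, 15.1, -0.6, -5.0, -1.5]
-- [480. 150. 245.]
[-1.4, 0.9, 33.2, -0.0, 0.0, 0.0]
-- [502.  160.7 222.5]
[0.0, 0.0, 23.3, -0.0, 0.0, 0.0]
[0.0, 0.0, 23.3, -0.0, 0.0, 0.0]
[0.1, 0.1, 23.4, -0.0, 0.0, 0.0]
-- [547.2 180.7 173. ]
```

Emit:
send_rows(
  increments=[
    [-41.5,31,-2,0,0,0.5,60],
    [-41.3,31.4,-2,0,0,0.5,60],
    [-41,31.7,-2,0,0,0.4,60],
    [-40.8,32,-2,0,0,0.5,60],
    [-40.5,32.4,-2,0,0,0.4,60],
    [-40.3,32.7,-2,0,0,0.5,60],
    [-40,33,-2,0,0,0.4,60],
    [-39.8,33.3,-2,0,0,0.5,60],
    [-39.4,33.7,-2,0,0,0.4,60],
  ],
)

```text
clock: 2.82
eef_pos: [441.4, -219.0, 271.7]
tcp_rot: [[-0.985, -0.172, 0.001], [-0.172, 0.985, -0.0], [-0.001, -0.0, -1.0]]
contact_force: [0.7, -0.9, 0.2]
opening: 60.1
finger_force: 0.0
```

Emit:
send_rows(
  increments=[
    [-11.5,39.7,2.8,-0.6,-5,-1.5,40],
    [-12.3,39.4,4.2,-0.6,-5,-1.4,40],
    [-12.8,39,5.7,-0.6,-5,-1.5,40],
    [-13.2,38.6,7.3,-0.6,-5,-1.4,40],
    [-13.5,38.2,8.9,-0.6,-5,-1.5,40],
    [-13.6,37.7,10.4,-0.6,-4.9,-1.4,40],
    [-13.6,37.3,12,-0.6,-5,-1.5,40],
    [-13.4,36.8,13.5,-0.6,-4.9,-1.4,40],
    [-13.1,36.2,15.1,-0.6,-5,-1.5,40],
    [0,0,20,0,0,0,40],
  ],
)

```text
clock: 4.08
eef_pos: [493.1, 157.7, 231.6]
tcp_rot: [[-0.643, -0.408, 0.648], [-0.288, 0.913, 0.289], [-0.709, -0.001, -0.705]]
contact_force: [0.2, -0.2, -0.2]
opening: 39.7
finger_force: 0.0
```

```bash
python3 - <<'E'
from h import *
st()
for c in ("scene","top"):
    im=vision.snapshot(c); cv2.imwrite(f"pics/{c}1.png",im[:,:,::-1])
    print(c,[(np.round(d["at"]).tolist(),round(d["confidence"],2)) for d in tip_of(c,"bail_knob")[:2]])
plan([((502,160.7,222.5),Rt(23.84,45),2),((547.2,180.7,173),Rt(23.84,45),3)])
a=cv2.imread("pics/scene1.png");b=cv2.imread("pics/top1.png")
f=lambda i,x,y:cv2.resize(i[y:y+130,x:x+133],None,fx=3,fy=3)
cv2.imwrite("pics/c1.png",np.hstack([f(a,225,110),f(b,250,120)]))
E
```

```text
4.08 [493.1 157.7 231.6] tilt 45.2 F [ 0.2 -0.2 -0.2] open 39.7 q [ 0.89 -0.95 -0.96  0.43 -0.87 -2.2 ]
scene [([549.0, 183.0, 160.0], 0.68), ([611.0, 262.0, 72.0], 0.58)]
top [([550.0, 183.0, 163.0], 0.62)]
[0.2, 1.2, 7.0, -0.1, 0.0, -0.0]
[0.1, 1.2, 6.9, -0.0, 0.0, -0.1]
-- [502.  160.7 222.5]
[0.0, 0.0, 23.3, -0.0, 0.0, 0.0]
[0.0, 0.0, 23.3, -0.0, 0.0, 0.0]
[0.1, 0.1, 23.4, -0.0, 0.0, 0.0]
-- [547.2 180.7 173. ]
```

View pics/c1.png

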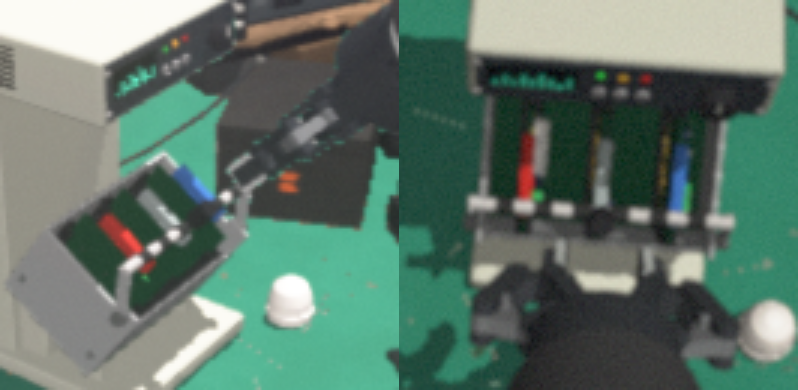

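Emit:
send_rows(
  increments=[
    [0,2,20,0,0,0,40],
    [0,0.5,22,0,0,0,40],
    [0,0,22,0,0,0,40],
    [0,0,18,0,0,0,40],
    [0,0,0,0,0,0,40],
  ],
)

```text
clock: 4.9
eef_pos: [546.6, 179.6, 173.7]
tcp_rot: [[-0.648, -0.401, 0.647], [-0.285, 0.916, 0.282], [-0.706, -0.001, -0.708]]
contact_force: [0.4, -0.1, 0.2]
opening: 40.1
finger_force: 0.0
```

Emit:
send_rows(
  increments=[
    [0,0,0,0,0,0,8],
    [0,0,0,0,0,0,8],
    [0,0,0,0,0,0,8],
    [0,0,0,0,0,0,8],
    [0,0,0,0,0,0,8],
  ],
  newtons=30,
)

```text
clock: 5.52
eef_pos: [546.6, 178.9, 175.9]
tcp_rot: [[-0.647, -0.4, 0.65], [-0.284, 0.917, 0.282], [-0.708, -0.002, -0.706]]
contact_force: [4.0, -9.1, 1.4]
opening: 13.2
finger_force: 29.8
```

```bash
python3 - <<'E'
from h import *
s=readout.read_state(); R=np.array(s["tcp_rot"]); p=np.array(s["eef_pos"]); pv=np.array([564.3,188.2,105.5])
xs=np.array([np.cos(YAW),np.sin(YAW),0]); G=p+3*R[:,2]; v=G-pv; dx,dz=v@xs,v[2]; ra=np.hypot(dx,dz); a0=np.arctan2(-dx,dz); print(ra,np.degrees(a0))
w=[]
for i in range(1,17):
    a=a0+1.42*i/16; w.append((pv+xs*(-ra*np.sin(a))+[0,0,ra*np.cos(a)]-3*R[:,2]+(v-xs*dx-[0,0,dz]),R,1))
plan(w,(p,R))
E
```

```text
70.60709011122142 14.671004231627945
[5.5, -0.0, -2.9, 0.0, 0.0, 0.0]
-- [541.1 176.5 174.1]
[5.8, -0.0, -2.5, 0.0, 0.0, 0.0]
-- [535.7 174.1 171.7]
[6.0, -0.1, -1.9, 0.0, 0.0, 0.0]
-- [530.7 171.8 168.8]
[6.1, 0.0, -1.3, 0.0, 0.0, 0.0]
-- [525.9 169.7 165.4]
[6.2, 0.0, -0.8, 0.0, 0.0, 0.0]
-- [521.3 167.7 161.6]
[6.3, -0.0, -0.3, 0.0, 0.0, 0.0]
-- [517.1 165.8 157.4]
[6.2, -0.0, 0.3, 0.0, 0.0, 0.0]
-- [513.3 164.2 152.8]
[6.2, -0.0, 0.8, 0.0, 0.0, 0.0]
-- [509.8 162.6 147.8]
[6.1, -0.0, 1.4, 0.0, 0.0, 0.0]
-- [506.7 161.3 142.5]
[6.0, -0.0, 1.9, 0.0, 0.0, 0.0]
-- [504.1 160.1 136.9]
[5.8, -0.0, 2.5, 0.0, 0.0, 0.0]
-- [502.  159.2 131. ]
[5.5, -0.0, 2.9, 0.0, 0.0, 0.0]
-- [500.3 158.4 125.1]
[5.2, -0.0, 3.5, 0.0, 0.0, 0.0]
-- [499.2 158.  118.9]
[5.0, -0.0, 3.8, 0.0, 0.0, 0.0]
-- [498.4 157.6 112.7]
[4.5, 0.0, 4.3, 0.0, 0.0, 0.0]
-- [498.3 157.5 106.5]
[4.2, 0.0, 4.7, 0.0, 0.0, 0.0]
-- [498.7 157.7 100.2]
```

Emit:
send_rows(
  increments=[
    [5.5,0,-2.9,0,0,0,8],
    [5.8,0,-2.5,0,0,0,8],
    [6,0,-1.9,0,0,0,8],
    [6.1,0,-1.3,0,0,0,8],
    [6.2,0,-0.8,0,0,0,8],
  ],
)

```text
clock: 6.15
eef_pos: [521.0, 167.2, 159.9]
tcp_rot: [[-0.648, -0.399, 0.649], [-0.284, 0.917, 0.28], [-0.707, -0.003, -0.708]]
contact_force: [17.5, -8.9, -5.4]
opening: 13.7
finger_force: 29.3
```

Emit:
send_rows(
  increments=[
    [6.3,0,-0.3,0,0,0,8],
    [6.2,0,0.3,0,0,0,8],
    [6.2,0,0.8,0,0,0,8],
    [6.1,0,1.4,0,0,0,8],
    [6,0,1.9,0,0,0,8],
    [5.8,0,2.5,0,0,0,8],
  ],
)

```text
clock: 6.9
eef_pos: [514.5, 162.9, 148.0]
tcp_rot: [[-0.647, -0.41, 0.643], [-0.285, 0.912, 0.295], [-0.707, 0.008, -0.707]]
contact_force: [-36.2, -3.3, 24.9]
opening: 13.5
finger_force: 35.8
```

Emit:
send_rows(
  increments=[
    [0,0,-4,0,0,0,40],
    [0,0,-4,0,0,0,40],
    [0,0,0,0,0,0,40],
  ],
)

```text
clock: 7.28
eef_pos: [507.7, 158.2, 144.4]
tcp_rot: [[-0.656, -0.408, 0.635], [-0.289, 0.913, 0.288], [-0.697, 0.006, -0.717]]
contact_force: [0.4, -0.3, 0.6]
opening: 39.8
finger_force: 0.0
```

```bash
python3 - <<'E'
from h import *
st()
for c in ("scene","top"):
    im=vision.snapshot(c); cv2.imwrite(f"pics/{c}2.png",im[:,:,::-1])
    for t in("bail_knob","bail_pivot"): print(c,t,[(np.round(d["at"]).tolist(),round(d["confidence"],2)) for d in tip_of(c,t)[:2]])
a=cv2.imread("pics/scene2.png");b=cv2.imread("pics/top2.png")
f=lambda i,x,y:cv2.resize(i[y:y+130,x:x+133],None,fx=3,fy=3)
cv2.imwrite("pics/c2.png",np.hstack([f(a,225,110),f(b,250,120)]))
E
```

```text
7.28 [507.7 158.2 144.4] tilt 44.2 F [ 0.4 -0.3  0.6] open 39.8 q [ 0.82 -0.86 -1.08  0.45 -0.67 -2.23]
scene bail_knob [([524.0, 167.0, 131.0], 0.54)]
scene bail_pivot [([565.0, 190.0, 102.0], 0.62)]
top bail_knob [([521.0, 169.0, 139.0], 0.56), ([566.0, 191.0, 105.0], 0.23)]
top bail_pivot [([568.0, 188.0, 104.0], 0.63)]
```

View pics/c2.png

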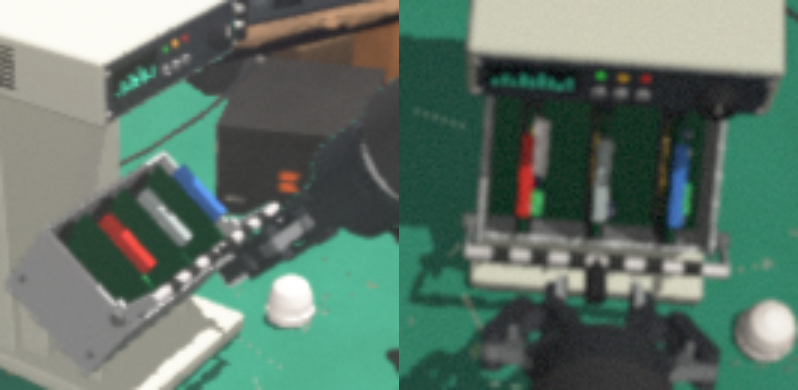

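```bash
python3 - <<'E'
from h import *
plan([((482,147,172),Rt(23.84,44),2),((517,167,200),Rt(23.84,0),6),((517,167,160),Rt(23.84,0),2)])
E
```

```text
[0.2, 0.3, -20.0, 0.2, 0.1, -0.0]
[0.2, 0.2, -20.0, 0.2, 0.0, -0.0]
-- [482. 147. 172.]
[-8.0, 0.7, 1.3, -0.0, 7.3, -0.0]
[-8.1, 0.7, 0.3, -0.0, 7.3, -0.0]
[-8.1, 0.7, -0.8, -0.0, 7.4, -0.0]
[-8.0, 0.7, -1.8, -0.0, 7.3, -0.0]
[-7.6, 0.7, -2.8, -0.0, 7.4, -0.0]
[-7.3, 0.7, -3.9, 0.0, 7.3, -0.1]
-- [517. 167. 200.]
[0.0, -0.0, 20.0, -0.0, 0.0, 0.0]
[0.1, -0.0, 20.0, -0.0, 0.0, 0.0]
-- [516.9 167.  160. ]
```

Emit:
send_rows(
  increments=[
    [0,0,-20,0,0,0,40],
    [0,0,-20,0,0,0,40],
    [-8,0.7,1,0,7.3,0,5],
    [-8,0.7,0,0,7.3,0,5],
    [-8,0.7,-1,0,7.4,0,0],
    [-8,0.7,-2,0,7.3,0,0],
    [-7.6,0.7,-3,0,7.4,0,0],
    [-7.3,0.7,-4,0,7.3,0,0],
    [0,0,0,0,0,0,0],
  ],
)

```text
clock: 8.7
eef_pos: [518.6, 166.9, 199.4]
tcp_rot: [[-0.913, -0.407, -0.006], [-0.407, 0.913, 0.003], [0.004, 0.005, -1.0]]
contact_force: [0.2, 0.1, -0.8]
opening: 0.1
finger_force: 0.0
```

```bash
python3 - <<'E'
from h import *
st(); plan([((517,167,170),Rt(23.84,0),2)])
E
```

```text
8.7 [518.6 166.9 199.4] tilt 0.4 F [ 0.2  0.1 -0.8] open 0.1 q [ 0.68 -0.1  -0.15 -0.01 -1.53 -1.83]
[0.6, 0.3, 14.7, 0.1, -0.1, 0.1]
[0.7, 0.3, 14.7, 0.2, -0.1, 0.1]
-- [517. 167. 170.]
```

Emit:
send_rows(
  increments=[
    [1,0,14,0,0,0,0],
    [1,0,14,0,0,0,0],
    [0,0,6,0,0,0,0],
    [0,0,6,0,0,0,0],
    [0,0,6,0,0,0,0],
    [0,0,6,0,0,0,0],
    [0,0,6,0,0,0,0],
  ],
)

```text
clock: 9.57
eef_pos: [515.6, 165.9, 144.0]
tcp_rot: [[-0.913, -0.408, -0.0], [-0.408, 0.913, 0.006], [-0.002, 0.006, -1.0]]
contact_force: [-1.1, -0.7, 0.4]
opening: -0.3
finger_force: 0.7
```

Emit:
send_rows(
  increments=[
    [0.5,0,4,0,0,0,0],
    [0.5,0,4,0,0,0,0],
    [0.5,0,2,0,0,0,0],
  ],
)

```text
clock: 9.95
eef_pos: [514.2, 165.4, 133.9]
tcp_rot: [[-0.913, -0.408, -0.001], [-0.408, 0.913, 0.006], [-0.002, 0.006, -1.0]]
contact_force: [1.1, -0.2, 0.8]
opening: -0.2
finger_force: 0.4
```

```bash
python3 - <<'E'
from h import *
st()
for c in ("scene","top"):
    im=vision.snapshot(c); cv2.imwrite(f"pics/{c}3.png",im[:,:,::-1])
    for t in("bail_knob",): print(c,t,[(np.round(d["at"]).tolist(),round(d["confidence"],2)) for d in tip_of(c,t)[:2]])
E
```

```text
9.95 [514.2 165.4 133.9] tilt 0.3 F [ 1.1 -0.2  0.8] open -0.2 q [ 0.68 -0.1  -0.27 -0.01 -1.4  -1.83]
scene bail_knob [([513.0, 166.0, 98.0], 0.79), ([634.0, 216.0, 72.0], 0.35)]
top bail_knob [([513.0, 164.0, 100.0], 0.75)]
```

Emit:
send_rows(
  increments=[
    [0,0,-35,0,0,0,0],
    [0,0,-45,0,0,0,0],
    [5,0,-30,0,0,-10,28],
    [0,0,0,0,0,-10,28],
    [0,0,0,0,0,-10,28],
    [0,0,0,0,0,-10,28],
    [0,0,0,0,0,-10,28],
    [0,0,0,0,0,-10,28],
    [0,0,0,0,0,-10,28],
    [0,0,0,0,0,-10,28],
    [0,0,0,0,0,-10,28],
  ],
)

```text
clock: 11.52
eef_pos: [509.7, 162.7, 244.3]
tcp_rot: [[0.413, -0.911, -0.001], [-0.911, -0.413, 0.006], [-0.006, -0.002, -1.0]]
contact_force: [0.0, -0.1, 0.5]
opening: 28.0
finger_force: 0.0
```

Emit:
send_rows(
  increments=[
    [0,0,0,0,0,-10,28],
    [0,0,0,0,0,-10,28],
    [0,0,0,0,0,-10,28],
    [0,0,0,0,0,-10,28],
    [0,0,0,0,0,-10,28],
    [0,0,0,0,0,-10,28],
    [0,0,0,0,0,-10,28],
    [0,0,0,0,0,-10,28],
    [0,0,0,0,0,-10,28],
  ],
)

```text
clock: 12.65
eef_pos: [509.7, 162.7, 244.3]
tcp_rot: [[0.911, 0.413, -0.001], [0.413, -0.911, 0.006], [0.002, -0.006, -1.0]]
contact_force: [0.8, 0.3, -0.0]
opening: 27.9
finger_force: 0.0
```

```bash
python3 - <<'E'
from h import *
st()
for c in ("scene","top"):
    im=vision.snapshot(c); cv2.imwrite(f"pics/{c}4.png",im[:,:,::-1])
    for t in("card_red_foot","card_red","card_red_face"): print(c,t,[(np.round(d["at"]).tolist(),round(d["confidence"],2)) for d in tip_of(c,t)[:2]])
    print(c,[(np.round(d["at"]).tolist(),round(d["confidence"],2)) for d in boxes_of(c,"card_red")[:2]])
F=np.diag([-1,-1,1]); T=Rt(23.84,35)@F
plan([((526.7,222.4,201),T,6),((558.2,236.3,151.9),T,4)])
E
```

```text
12.65 [509.7 162.7 244.3] tilt 0.4 F [ 0.8  0.3 -0. ] open 27.9 q [ 0.68 -0.14 -0.1  -0.01 -1.6   1.32]
scene card_red_foot []
scene card_red [([611.0, 261.0, 70.0], 0.79)]
scene card_red_face [([596.0, 229.0, 107.0], 0.85), ([634.0, 216.0, 72.0], 0.42)]
scene [([575.0, 245.0, 128.0], 0.75)]
top card_red_foot [([607.0, 260.0, 74.0], 0.46)]
top card_red [([613.0, 261.0, 70.0], 0.55)]
top card_red_face [([597.0, 235.0, 108.0], 0.64)]
top [([594.0, 248.0, 150.0], 0.51)]
[6.6, -7.9, 7.3, -0.1, 5.8, 0.0]
[5.9, -7.9, 7.9, -0.1, 5.8, 0.0]
[5.0, -7.9, 8.4, -0.0, 5.8, 0.0]
[4.2, -7.9, 8.9, -0.1, 5.8, 0.0]
[3.3, -8.0, 9.2, -0.0, 5.9, 0.0]
[2.2, -8.0, 9.5, -0.1, 5.8, 0.1]
-- [526.6 222.4 201. ]
[0.0, 0.0, 15.0, -0.0, 0.0, -0.0]
[0.0, 0.0, 15.0, -0.0, 0.0, -0.0]
[0.0, 0.0, 15.0, -0.0, 0.0, -0.0]
[0.1, 0.1, 15.0, -0.0, 0.0, -0.0]
-- [558.2 236.3 151.9]
```

Emit:
send_rows(
  increments=[
    [6.6,-7.9,7.3,0,5.8,0,28],
    [5.9,-7.9,7.9,0,5.8,0,28],
    [5,-7.9,8.4,0,5.8,0,28],
    [4.2,-7.9,8.9,0,5.8,0,28],
    [3.3,-8,9.2,0,5.9,0,28],
    [2.2,-8,9.5,0,5.9,0,28],
    [0,0,10,0,0,0,28],
    [0,0,0,0,0,0,28],
  ],
)

```text
clock: 14.15
eef_pos: [532.0, 224.8, 193.1]
tcp_rot: [[0.749, 0.408, 0.522], [0.331, -0.913, 0.238], [0.574, -0.006, -0.819]]
contact_force: [0.5, -0.1, -0.2]
opening: 28.0
finger_force: 0.0
```

```bash
python3 - <<'E'
from h import *
st()
for c in ("scene","top"):
    im=vision.snapshot(c); cv2.imwrite(f"pics/{c}5.png",im[:,:,::-1])
T=Rt(23.84,35)@np.diag([-1,-1,1])
plan([((558.2,236.3,151.9),T,3)])
a=cv2.imread("pics/scene5.png");b=cv2.imread("pics/top5.png")
f=lambda i,x,y:cv2.resize(i[y:y+100,x:x+100],None,fx=4,fy=4,interpolation=cv2.INTER_CUBIC)
cv2.imwrite("pics/c5.png",np.hstack([f(a,230,130),f(b,260,130)]))
E
```

```text
14.15 [532.  224.8 193.1] tilt 35.0 F [ 0.5 -0.1 -0.2] open 28.0 q [ 0.88 -0.55 -0.73  0.34 -0.86  0.96]
[-0.5, 0.2, 17.0, -0.1, -0.0, -0.0]
[-0.5, 0.1, 17.0, -0.2, -0.1, -0.0]
[-0.5, 0.1, 17.0, -0.1, -0.0, -0.0]
-- [558.2 236.3 151.9]
```

View pics/c5.png

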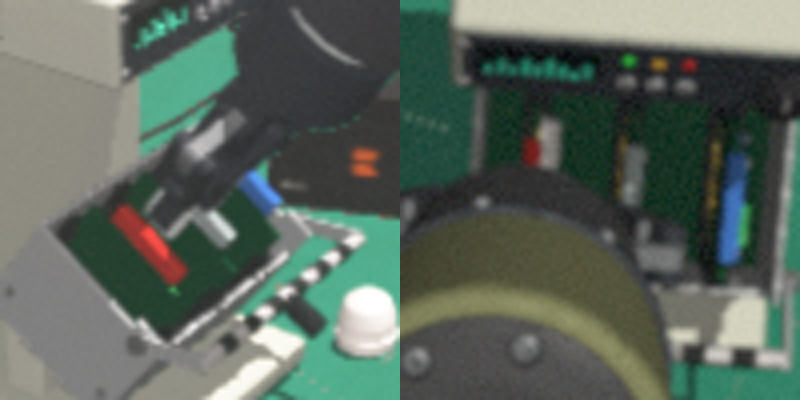

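Emit:
send_rows(
  increments=[
    [-0.5,0,17,0,0,0,28],
    [-0.5,0,17,0,0,0,28],
    [-0.5,0,17,0,0,0,28],
    [0,0,0,0,0,0,28],
  ],
)

```text
clock: 14.75
eef_pos: [557.7, 236.3, 149.8]
tcp_rot: [[0.75, 0.407, 0.522], [0.331, -0.913, 0.237], [0.573, -0.005, -0.819]]
contact_force: [0.1, -0.6, 0.4]
opening: 27.9
finger_force: 0.0
```

Emit:
send_rows(
  increments=[
    [0,0,0,0,0,0,3],
    [0,0,0,0,0,0,3],
    [0,0,0,0,0,0,3],
    [0,0,0,0,0,0,3],
  ],
  newtons=50,
)

```text
clock: 15.25
eef_pos: [557.5, 236.9, 151.8]
tcp_rot: [[0.747, 0.408, 0.524], [0.331, -0.913, 0.24], [0.577, -0.006, -0.817]]
contact_force: [-3.9, -1.7, 3.9]
opening: 6.5
finger_force: 50.4
```

Emit:
send_rows(
  increments=[
    [0,0,-4,0,0,0,3],
    [0,0,-4,0,0,0,3],
    [0,0,-6,0,0,0,3],
    [0,0,-8,0,0,0,3],
    [0,0,-8,0,0,0,3],
  ],
)

```text
clock: 15.88
eef_pos: [541.1, 229.1, 175.1]
tcp_rot: [[0.749, 0.408, 0.522], [0.331, -0.913, 0.238], [0.574, -0.006, -0.819]]
contact_force: [-0.2, -0.5, -1.4]
opening: 6.9
finger_force: 49.7
```

Emit:
send_rows(
  increments=[
    [0,0,-9,0,0,0,3],
    [0,0,-9,0,0,0,3],
    [0,0,-9,0,0,0,3],
    [0,0,-9,0,0,0,3],
    [0,0,-9,0,0,0,3],
    [0,0,-9,0,0,0,3],
    [0,0,0,0,0,0,3],
  ],
)

```text
clock: 16.75
eef_pos: [513.3, 216.7, 220.3]
tcp_rot: [[0.747, 0.408, 0.524], [0.33, -0.913, 0.24], [0.576, -0.006, -0.817]]
contact_force: [-0.2, -0.7, -2.0]
opening: 6.8
finger_force: 49.7
```

```bash
python3 - <<'E'
from h import *
st()
for c in ("scene","top"):
    im=vision.snapshot(c); cv2.imwrite(f"pics/{c}6.png",im[:,:,::-1])
    for t in("card_red","card_red_foot","card_red_face","card_grey","card_blue"): print(c,t,[(np.round(d["at"]).tolist(),round(d["confidence"],2)) for d in tip_of(c,t)[:2]])
E
```

```text
16.75 [513.3 216.7 220.3] tilt 35.2 F [-0.2 -0.7 -2. ] open 6.8 q [ 0.91 -0.63 -0.73  0.34 -0.94  0.95]
scene card_red [([569.0, 238.0, 137.0], 0.64), ([439.0, -11.0, 23.0], 0.34)]
scene card_red_foot [([570.0, 242.0, 136.0], 0.61)]
scene card_red_face [([552.0, 214.0, 173.0], 0.79)]
scene card_grey [([629.0, 220.0, 70.0], 0.67), ([395.0, 180.0, 2.0], 0.27)]
scene card_blue [([629.0, 219.0, 70.0], 0.57)]
top card_red [([566.0, 241.0, 138.0], 0.51)]
top card_red_foot [([563.0, 240.0, 137.0], 0.45)]
top card_red_face [([552.0, 214.0, 172.0], 0.46)]
top card_grey [([626.0, 216.0, 70.0], 0.6)]
top card_blue [([654.0, 180.0, 68.0], 0.51)]
```

View pics/scene6.png

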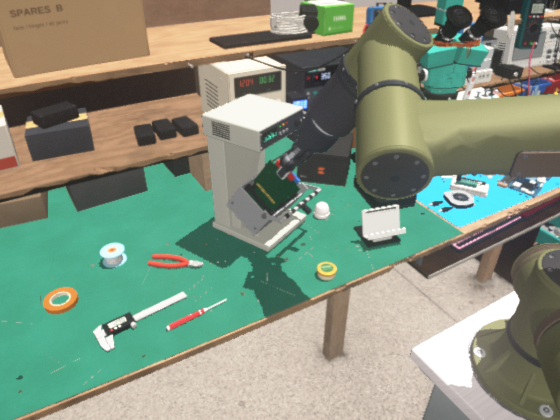

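```bash
cat >> h.py <<'E'
def stand(yaw=-12,led=(436.5,-7,24),roll=0):
    y=np.radians(yaw);h=np.array([np.cos(y),np.sin(y),0]);c,s=np.cos(np.radians(20)),np.sin(np.radians(20));Z=np.array([0,0,1.])
    sx=c*h-s*Z;sz=s*h+c*Z;T=np.column_stack([np.cross(-sx,-sz),-sx,-sz]); return sx,sz,T,np.array(led)
E
python3 - <<'E'
from h import *
sx,sz,T,L=stand(); s=readout.read_state(); p=np.array(s["eef_pos"]);R=np.array(s["tcp_rot"])
V=Rt(23.84,0)@np.diag([-1,-1,1])
hov=L-8*sx+(100+70)*sz; print(hov)
plan([(p-R[:,2]*16,R,1),((460,185,290),V,6),((455,60,290),Ro.from_euler("z",-63,degrees=True).as_matrix()@V,7),(hov+[0,0,20],T,9)])
E
```

```text
[486.01958638 -17.52571302 186.48390668]
[-0.0, -0.0, -16.0, 0.0, 0.0, 0.0]
-- [505.  212.7 232.1]
[-1.6, 1.1, -12.9, -0.1, -5.8, 0.0]
[-2.9, 1.1, -12.7, -0.1, -5.9, 0.0]
[-4.2, 1.1, -12.3, -0.0, -5.8, 0.0]
[-5.4, 1.2, -11.8, -0.1, -5.9, 0.0]
[-6.6, 1.2, -11.3, -0.0, -5.8, 0.1]
[-7.6, 1.1, -10.5, -0.1, -5.9, 0.0]
-- [460.  185.1 290. ]
[-7.9, 16.0, 0.0, 0.0, -0.0, 9.0]
[-5.3, 17.1, 0.0, 0.0, -0.0, 9.0]
[-2.5, 17.7, 0.0, 0.0, -0.0, 9.0]
[0.3, 17.9, 0.0, 0.0, -0.0, 9.0]
[3.1, 17.6, 0.0, 0.0, -0.0, 9.0]
[5.7, 16.9, 0.0, 0.0, -0.0, 9.0]
[8.4, 15.8, 0.1, 0.0, -0.0, 9.0]
-- [455.  60. 290.]
[8.1, 4.5, 9.3, -2.0, -1.2, 6.9]
[8.8, 3.2, 9.2, -2.0, -1.2, 6.9]
[9.2, 1.8, 9.1, -2.0, -1.2, 6.9]
[9.6, 0.3, 9.0, -2.0, -1.2, 6.9]
[9.7, -1.2, 8.8, -2.0, -1.2, 6.9]
[9.6, -2.6, 8.5, -2.0, -1.3, 6.9]
[9.4, -4.1, 8.2, -2.0, -1.2, 6.9]
[9.0, -5.5, 7.8, -2.0, -1.3, 6.9]
[8.5, -6.8, 7.3, -2.0, -1.2, 7.0]
-- [486.  -17.5 206.5]
```

Emit:
send_rows(
  increments=[
    [0,0,-16,0,0,0,3],
    [-1.6,1.1,-12.9,0,-5.8,0,3],
    [-2.9,1.1,-12.7,0,-5.9,0,3],
    [-4.2,1.1,-12.3,0,-5.8,0,3],
    [-5.4,1.2,-11.8,0,-5.9,0,3],
    [-6.6,1.2,-11.3,0,-5.8,0,3],
    [-7.6,1.1,-10.5,0,-5.9,0,3],
  ],
)

```text
clock: 18.23
eef_pos: [460.2, 184.9, 290.9]
tcp_rot: [[0.913, 0.408, -0.005], [0.408, -0.913, 0.005], [-0.002, -0.006, -1.0]]
contact_force: [0.7, 0.4, -0.1]
opening: 6.8
finger_force: 49.6
```

Emit:
send_rows(
  increments=[
    [-7.9,16,0,0,0,9,3],
    [-5.3,17.1,0,0,0,9,3],
    [-2.5,17.7,0,0,0,9,3],
    [0.3,17.9,0,0,0,9,3],
    [3.1,17.6,0,0,0,9,3],
    [5.7,16.9,0,0,0,9,3],
    [8.4,15.8,0,0,0,9,3],
  ],
)

```text
clock: 19.1
eef_pos: [455.8, 59.3, 289.5]
tcp_rot: [[0.775, -0.632, -0.002], [-0.632, -0.775, 0.005], [-0.005, -0.003, -1.0]]
contact_force: [0.3, -0.1, -1.3]
opening: 6.6
finger_force: 49.7
```

Emit:
send_rows(
  increments=[
    [8.1,4.5,9.3,-2,-1.2,6.9,3],
    [8.8,3.2,9.2,-2,-1.2,6.9,3],
    [9.2,1.8,9.1,-2,-1.2,6.9,3],
    [9.6,0.3,9,-2,-1.2,6.9,3],
    [9.7,-1.2,8.8,-2,-1.2,6.9,3],
    [9.6,-2.6,8.5,-2,-1.3,6.9,3],
    [9.4,-4.1,8.2,-2,-1.2,6.9,3],
    [9,-5.5,7.8,-2,-1.3,6.9,3],
    [8.5,-6.8,7.3,-2,-1.2,7,3],
    [0,0,0,0,0,0,3],
  ],
)

```text
clock: 20.35
eef_pos: [487.0, -17.7, 204.0]
tcp_rot: [[-0.206, -0.918, -0.339], [-0.979, 0.192, 0.075], [-0.004, 0.347, -0.938]]
contact_force: [-0.2, 0.0, -0.7]
opening: 7.1
finger_force: 49.6
```

```bash
python3 - <<'E'
from h import *
st()
for c in ("scene","top"):
    im=vision.snapshot(c); cv2.imwrite(f"pics/{c}7.png",im[:,:,::-1])
    for t in("card_red","card_red_foot","card_red_face","stand_ledge"): print(c,t,[(np.round(d["at"]).tolist(),round(d["confidence"],2)) for d in tip_of(c,t)[:2]])
sx,sz,T,L=stand(); print("foot from TCP",np.round(readout.read_state()["eef_pos"]+100*readout.read_state()["tcp_rot"][:,2],1))
plan([(L-8*sx+130*sz,T,4),(L-7*sx+108*sz,T,3)])
a=cv2.imread("pics/scene7.png");b=cv2.imread("pics/top7.png")
f=lambda i,x,y:cv2.resize(i[y:y+150,x:x+130],None,fx=3,fy=3,interpolation=cv2.INTER_CUBIC)
cv2.imwrite("pics/c7.png",np.hstack([f(a,320,120),f(b,310,210)]))
E
```

```text
20.35 [487.  -17.7 204. ] tilt 20.3 F [-0.2  0.  -0.7] open 7.1 q [ 0.26  0.04  0.02 -0.17 -1.86 -0.49]
scene card_red [([453.0, -11.0, 107.0], 0.61)]
scene card_red_foot [([454.0, -7.0, 108.0], 0.77)]
scene card_red_face [([451.0, -10.0, 160.0], 0.65)]
scene stand_ledge [([437.0, -8.0, 21.0], 0.83), ([452.0, -10.0, 108.0], 0.43)]
top card_red [([454.0, -12.0, 112.0], 0.92)]
top card_red_foot [([450.0, -13.0, 111.0], 0.93), ([447.0, -9.0, 160.0], 0.68)]
top card_red_face [([451.0, -6.0, 162.0], 0.85), ([399.0, 178.0, -1.0], 0.49)]
top stand_ledge []
foot from TCP [453.   -9.4 111.9]
[0.3, -1.6, 14.6, 0.0, 0.0, 0.1]
[0.2, -1.6, 14.6, 0.1, 0.1, 0.1]
[0.2, -1.5, 14.5, 0.0, 0.0, 0.1]
[0.2, -1.5, 14.6, 0.1, 0.1, 0.0]
-- [472.6 -14.6 148.9]
[0.0, -0.3, 7.3, -0.0, -0.0, 0.0]
[0.0, -0.3, 7.3, -0.0, -0.0, 0.0]
[0.0, -0.4, 7.4, -0.0, -0.0, 0.0]
-- [466.2 -13.3 127.8]
```

View pics/c7.png

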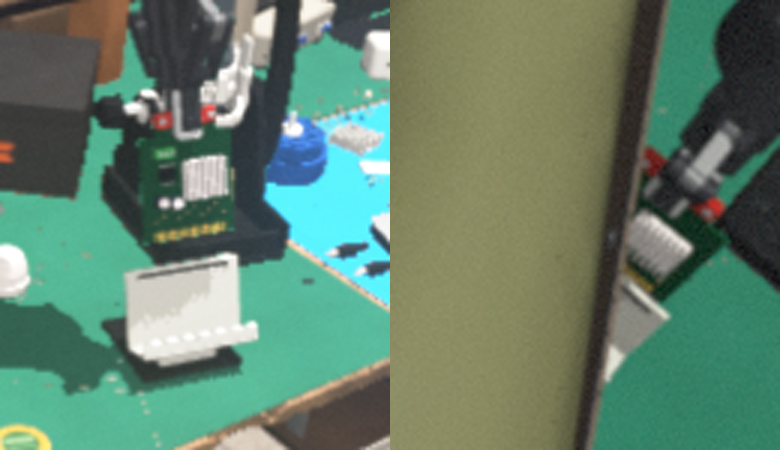

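Emit:
send_rows(
  increments=[
    [0.3,-1.2,14.6,0,0,0,3],
    [0.2,-1.2,14.6,0,0,0,3],
    [0.2,-1.2,14.5,0,0,0,3],
    [0.2,-1.2,14.6,0,0,0,3],
    [0,0,7,0,0,0,3],
    [0,0,7,0,0,0,3],
    [0,0,5,0,0,0,3],
    [0,0,0,0,0,0,3],
  ],
)

```text
clock: 21.85
eef_pos: [464.8, -13.1, 131.1]
tcp_rot: [[-0.204, -0.919, -0.337], [-0.979, 0.19, 0.075], [-0.005, 0.346, -0.938]]
contact_force: [0.2, 1.0, -1.4]
opening: 7.3
finger_force: 49.6
```

```bash
python3 - <<'E'
from h import *
st()
for c in ("scene","top"):
    im=vision.snapshot(c); cv2.imwrite(f"pics/{c}8.png",im[:,:,::-1])
    for t in("card_red_foot","stand_ledge"): print(c,t,[(np.round(d["at"]).tolist(),round(d["confidence"],2)) for d in tip_of(c,t)[:2]])
sx,sz,T,L=stand(); s=readout.read_state();f=s["eef_pos"]+100*s["tcp_rot"][:,2]-L; print("foot in stand",f@sx,f@sz,f@np.cross(sz,sx))
a=cv2.imread("pics/scene8.png")
cv2.imwrite("pics/c8.png",cv2.resize(a[160:260,330:430],None,fx=6,fy=6,interpolation=cv2.INTER_CUBIC))
E
```

```text
21.85 [464.8 -13.1 131.1] tilt 20.2 F [ 0.2  1.  -1.4] open 7.3 q [ 0.28  0.01 -0.15 -0.17 -1.73 -0.48]
scene card_red_foot [([433.0, -2.0, 40.0], 0.61)]
scene stand_ledge [([438.0, -10.0, 26.0], 0.94)]
top card_red_foot [([429.0, -6.0, 40.0], 0.73)]
top stand_ledge [([436.0, -4.0, 21.0], 0.52)]
foot in stand -9.646175700319844 10.98584697461456 0.3179706172384861
```

View pics/c8.png

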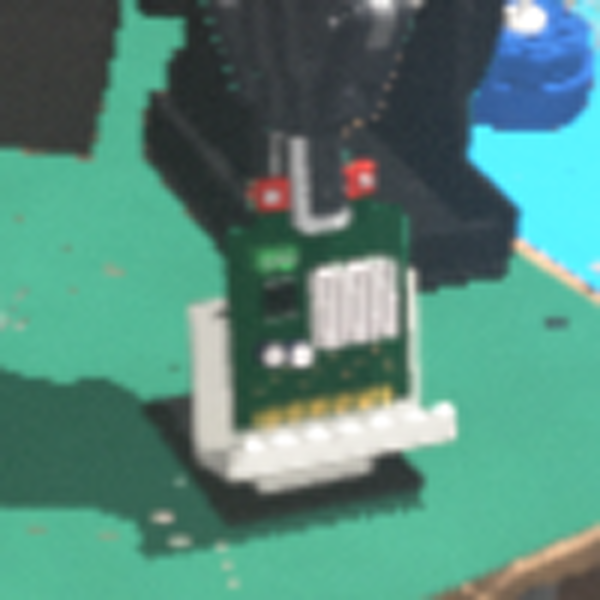

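Emit:
send_rows(
  increments=[
    [0,-1.5,3,0,0,0,3],
    [0,-1.5,3,0,0,0,3],
    [0,-1,1,0,0,0,3],
    [0,0,1,0,0,0,3],
    [0,0,0,0,0,0,3],
  ],
)

```text
clock: 22.78
eef_pos: [465.8, -13.3, 122.3]
tcp_rot: [[-0.204, -0.919, -0.337], [-0.979, 0.19, 0.075], [-0.005, 0.346, -0.938]]
contact_force: [0.6, -0.4, -2.0]
opening: 6.9
finger_force: 49.7
```

Emit:
send_rows(
  increments=[
    [0,0,1,0,0,0,3],
    [0,0,1,0,0,0,3],
    [0,0,0,0,0,0,3],
  ],
)

```text
clock: 23.15
eef_pos: [465.2, -13.1, 120.5]
tcp_rot: [[-0.204, -0.919, -0.337], [-0.979, 0.19, 0.075], [-0.005, 0.345, -0.938]]
contact_force: [-0.0, -0.3, -0.7]
opening: 7.0
finger_force: 49.7
```

Emit:
send_rows(
  increments=[
    [0,0,1,0,0,0,3],
    [0,0,0,0,0,0,3],
  ],
)

```text
clock: 23.4
eef_pos: [465.3, -13.3, 120.3]
tcp_rot: [[-0.204, -0.919, -0.336], [-0.979, 0.19, 0.075], [-0.005, 0.344, -0.939]]
contact_force: [0.3, -1.9, 3.6]
opening: 6.8
finger_force: 50.4
```

Emit:
send_rows(
  increments=[
    [0,0,1,0,0,0,3],
    [0,0,0,0,0,0,3],
  ],
)

```text
clock: 23.65
eef_pos: [465.4, -13.4, 120.2]
tcp_rot: [[-0.204, -0.92, -0.335], [-0.979, 0.19, 0.074], [-0.005, 0.343, -0.939]]
contact_force: [1.2, -1.4, 8.0]
opening: 6.9
finger_force: 50.9
```

Emit:
send_rows(
  increments=[
    [0,0,0.7,0,0,0,3],
    [0,0,0,0,0,0,3],
  ],
)

```text
clock: 23.9
eef_pos: [465.5, -13.4, 120.1]
tcp_rot: [[-0.204, -0.92, -0.334], [-0.979, 0.19, 0.074], [-0.005, 0.342, -0.94]]
contact_force: [3.0, -2.5, 8.5]
opening: 7.1
finger_force: 51.2
```

Emit:
send_rows(
  increments=[
    [0,0,-1.8,0,0,0,3],
    [0,-1.5,0,0,0,0,3],
    [0,-1,0,0,0,0,3],
    [0,0,0,0,0,0,3],
  ],
)

```text
clock: 24.4
eef_pos: [467.2, -13.7, 119.5]
tcp_rot: [[-0.204, -0.919, -0.337], [-0.979, 0.19, 0.074], [-0.004, 0.345, -0.938]]
contact_force: [0.6, -1.1, 7.1]
opening: 6.8
finger_force: 50.7
```

Emit:
send_rows(
  increments=[
    [0,-1,0,0,0,0,3],
    [0,0,0,0,0,0,3],
  ],
)

```text
clock: 24.65
eef_pos: [468.0, -13.9, 119.2]
tcp_rot: [[-0.204, -0.919, -0.338], [-0.979, 0.19, 0.075], [-0.004, 0.346, -0.938]]
contact_force: [-0.9, -0.6, 7.8]
opening: 6.9
finger_force: 50.9
```

Emit:
send_rows(
  increments=[
    [0,-1,0,0,0,0,3],
    [0,0,0,0,0,0,3],
  ],
)

```text
clock: 24.9
eef_pos: [468.4, -14.0, 119.0]
tcp_rot: [[-0.204, -0.918, -0.339], [-0.979, 0.19, 0.075], [-0.004, 0.347, -0.938]]
contact_force: [-3.6, 1.2, 9.5]
opening: 6.8
finger_force: 51.1
```

Emit:
send_rows(
  increments=[
    [0,0,-1,0,0,0,3],
    [0,0,0,0,0,0,12],
    [0,0,0,0,0,0,20],
    [0,0,0,0,0,0,28],
    [0,0,0,0,0,0,28],
  ],
)

```text
clock: 25.52
eef_pos: [469.3, -13.9, 118.8]
tcp_rot: [[-0.204, -0.919, -0.338], [-0.979, 0.19, 0.075], [-0.005, 0.346, -0.938]]
contact_force: [-0.5, -0.3, 0.6]
opening: 28.2
finger_force: 0.0
```

Emit:
send_rows(
  increments=[
    [0,0,-6,0,0,0,28],
    [0,0,-10,0,0,0,28],
    [0,0,-15,0,0,0,28],
    [0,0,-25,0,0,0,28],
    [0,0,-30,0,0,0,28],
    [0,0,-30,0,0,0,28],
    [0,0,0,0,0,0,28],
  ],
)

```text
clock: 26.4
eef_pos: [510.0, -23.0, 231.0]
tcp_rot: [[-0.205, -0.921, -0.333], [-0.979, 0.191, 0.075], [-0.006, 0.341, -0.94]]
contact_force: [-0.2, 0.9, -0.3]
opening: 27.7
finger_force: 0.0
```

```bash
python3 - <<'E'
from h import *
st()
for c in ("scene","top"):
    im=vision.snapshot(c); cv2.imwrite(f"pics/{c}9.png",im[:,:,::-1])
    for t in("card_red_foot","card_red_face","bail_knob","card_grey","card_blue"): print(c,t,[(np.round(d["at"]).tolist(),round(d["confidence"],2)) for d in tip_of(c,t)[:1]])
a=cv2.imread("pics/scene9.png")
cv2.imwrite("pics/c9.png",cv2.resize(a[130:280,220:440],None,fx=3,fy=3,interpolation=cv2.INTER_CUBIC))
E
```

```text
26.4 [510. -23. 231.] tilt 19.9 F [-0.2  0.9 -0.3] open 27.7 q [ 0.24  0.09  0.12 -0.16 -1.91 -0.48]
scene card_red_foot [([436.0, -3.0, 26.0], 0.88)]
scene card_red_face [([434.0, -7.0, 73.0], 0.69)]
scene bail_knob [([514.0, 164.0, 97.0], 0.96)]
scene card_grey [([631.0, 218.0, 70.0], 0.63)]
scene card_blue [([649.0, 176.0, 68.0], 0.77)]
top card_red_foot []
top card_red_face []
top bail_knob []
top card_grey []
top card_blue [([567.0, 193.0, 101.0], 0.53)]
```

View pics/c9.png

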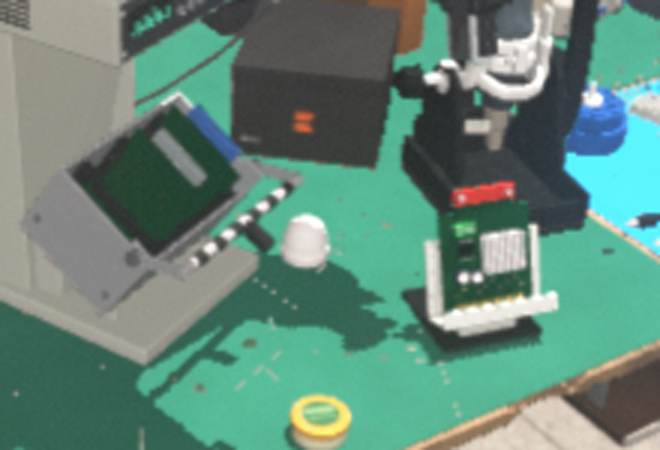

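The card stands on the ledge and leans on the backrest with its component side out. The bail is down, the grey and blue cards are in place, and the gripper is clear.

```bash
python3 -c "
from station import r
print(r.job_done())"
```

```text
the job is handed in; nothing more can be done
None
```

I handed the job in at about 26 s. The bail is swung down to about 1.5 rad, and the red-edged card leans on the inspection stand, contacts down and component side out. The grey and blue cards are still plugged in; no verdict was returned.

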